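# Turn a pellet carrier over on the tip stand and seat it face down on the measuring stage

## Task

The sample carrier lies on the bench with its measuring face up, but the stage measures from below. Turn it over on the turn-over stand, by letting it go across the stand's lip so that it rolls over by itself and comes to rest face down on the outlet of the ramp; then take it from there and set it down gently, face down over the window of the measuring stage, pushed home square under the heads of the three pins until it bears on all their stems. Leave the other things on the bench where they are.

Things in the scene. Friction and masses are not known exactly. Their poses are not given: they have to be found in the camera images.
- carrier_mid (a point): Centre (half-way up) of the loose sample carrier, a flat aluminium plate 100 x 60 x 10 mm, 0.16 kg: x along the 100 mm, y along the 60 mm, z out of the measuring face. That face shows the brown pellet in a bevelled 36 mm opening; the back shows a steel strap across the opening and a dark screw near each corner. Both ends are alike. It starts z up; grasp it across the 60 mm.
- stand_edge (a point): Middle of the free lower edge of the stand's lip, 145 mm above the bench; frame level, x the way the carrier tips. Let go level, length along x, just above the lip with its middle 0 to 18 mm beyond the edge (+x, best 8), the carrier tips end first on to the ramp, slides back under the lip and ends face down, in about 1 s. Beyond 22 mm it shoots out, behind -5 mm it stays or falls back.
- stand_lip (a point): Middle of the upper end of the stand's lip, its highest point, 159 mm above the bench: the lip is a sheet 96 mm wide (y) that slopes down from here to the edge, 29 mm in +x and 14 mm lower. Two posts hold it, 6 mm thick along y, 91 mm apart, from 13 mm behind the edge to 7 mm beyond it; they end level with the edge. The stand is fixed, of slippery steel sheet (friction 0.2), base 185 x 106 mm.
- stand_ramp (a point): Point on the stand's return ramp straight below the lip's edge, 85 mm lower, 60 mm above the bench. The ramp rises at 30 degrees towards the stand's +x and ends 74 mm beyond the edge; from 5 mm beyond it on, it has side flanges 18 mm high, 78 mm apart. Towards -x it falls to the outlet. Frame level, like that of the edge.
- stand_outlet (a point): Where the carrier's middle comes to rest on the outlet, face down on the 30 degree slope (rising to +x), lower end against a black foot stop 13 mm high; 36 mm before the edge (-x), 45 mm above the bench; frame level. It may lie up to 15 mm off in y. The deck here is 48 mm wide, without sides. A gripper square to the ramp at the carrier's middle is clear of the lip and lifts it off freely.
- stage_seat (a point): Centre of the 30 mm window in the flat steel top of the measuring stage, a fixed grey housing 190 x 140 x 36 mm (x, y, z); on the top, 36 mm above the bench. A carrier lying with its length along x, a long side against the stems of the two pins at +y and an end against that at +x has its middle straight above this point, 5 mm up. It slides on the top with friction 0.6.
- stage_pin_x (a point): Top of the end pin of the stage, at x = +55 mm, y = 0 of the seat. All three pins are dark steel mushrooms: a stem 10 mm thick with a flat head 18 mm across, whose underside is 12 mm and top 15 mm above the stage's top. The 10 mm carrier slides in under the heads, which reach 4 mm over its edge once it bears on the stems: set it down short of them, then push it home flat.
- stage_pin_y1 (a point): Top of one side pin of the stage, at x = +32, y = +35 mm of the seat; a mushroom like the end pin.
- stage_pin_y2 (a point): Top of the other side pin of the stage, at x = -32, y = +35 mm of the seat; a mushroom like the end pin.
- jar_mid (a point): Brown powder jar with a black cap, 62 mm thick, 95 mm high, half-way up; a bystander.
- tape_mid (a point): Roll of adhesive tape lying flat, 92 mm across, 24 mm high, half-way up; a bystander.
- block_mid (a point): Steel calibration block, 30 x 60 x 30 mm, half-way up; a bystander.
- tweezers_mid (a point): Steel tweezers lying flat, 123 mm long, at their middle; a bystander.
Mind the look-alikes: they are no part of the job. Of the things shaped like the part that bears carrier_mid, the aluminium one is meant.

How it is judged:
On the way, in this order (a step that is already met when the one before it is completed fails the run):
1. the carrier, let go at the lip of the stand, rolls over with no finger on it (angle between carrier_mid's own z axis and vertical between 1.1 and 2.1 rad and horizontal distance between carrier_mid and stand_edge below 0.09 m and contact force between the fingers and carrier below 0.05 N).
2. it lies still, face down on the outlet of the ramp (angle between carrier_mid's own z axis and vertical between 2.45 and 2.8 rad and distance between carrier_mid and stand_outlet below 0.022 m and linear speed of carrier below 0.02 m/s and contact force between the fingers and carrier below 0.05 N), for 0.1 s.
At the end, for the whole second after the job is handed in: The carrier lies released and at rest on the stage, face down (within 2.4 degrees of level), its middle within 2 mm of the place over the window where it bears on the stems of all three pins, under their heads, square to the stage within 1.4 degrees (either end first) (horizontal distance between carrier_mid and stage_seat below 0.002 m and angle between the x axis of carrier_mid and the x axis of stage_seat, either way round below 0.025 rad and angle between carrier_mid's own z axis and vertical above 3.1 rad and z of carrier_mid in the frame of stage_seat between 0.0035 and 0.0065 m and linear speed of carrier below 0.01 m/s); the robot touches nothing.
It fails at once if another loose thing on the bench is moved by more than 25 mm (distance of any of jar_mid, tape_mid, block_mid, tweezers_mid from where it was at the start of the episode above 0.025 m).
It fails at once if the carrier is slammed or pressed on the stage with more than 60 N (contact force between carrier and stage above 60 N).
It also fails if it takes over 61 s, if anything falls off the work surface, if the arm or the gripper's body presses on something with over 40 N, if the wrist force passes 120 N, or if a joint passes its speed limit or range.

## Robot

A 7-joint arm with a two-finger parallel gripper is mounted at the origin on a cart in front of the work surface, level with it; the furniture and walls round the work are solid. World frame = base frame: x ahead of the robot, y to its left, z up, the work surface at z = 0. Lengths are in m, angles in rad, forces in N, time in s.
With the tool pointing down it reaches from about 0.4 to 0.9 m from the base axis. Payload 5.6 kg.
Tool frame: the origin (TCP) lies at the very end of the fingers, on their centre line; the grasp point (between the pads) lies 19 mm behind it (ctrl.grip_point_offset is the distance from the TCP to the grasp point, in m); z points along the fingers, y is the line along which they close (so a half turn about z gives the same grasp; the last joint's range is limited). The gripper opens to 92 mm and grips with 3 to 60 N. Pads are 20 mm wide; open, the fingers measure 128 mm over their backs; the gripper's body (75 mm by 189 mm) begins 69 mm behind the grasp point.
Start: joints at [-1.266, 0.468, -0.012, 1.603, 0.006, 1.071, -0.056], TCP at [0.222, 0.611, 0.215] pointing down, gripper open.
Joint ranges: [-2.53, 2.53], [-0.31, 2.02], [-1.57, 1.55], [0.28, 2.44], [-1.29, 4.43], [0.15, 1.84], [-2.92, 2.92]. Speed limits (rad/s): [2.57, 2.57, 3.14, 3.14, 3.14, 3.14, 3.14].

## Interface

Orientations are given as a rotation vector (axis times angle).
In Python, from station import ctrl gives the robot as it stands.
- The arm moves only by the tool servo_tool, never from a script. Its argument "moves" is a list of rows, each a list of 4 numbers: the shift along the tool's x, y, z in m, then the turn about the tool's z in degrees. A call has 1 to 12 rows; each row shifts and turns the commanded pose from where the row before left it, along the tool's axes as they then stand; what a row does not reach is not made up. A row lasts 1/8 s, in which the tool goes at most 62.5 mm and 10.7 degrees, less where a joint would pass 70% of its speed; a pose out of reach is approached as far as the arm can. A call is refused whole if a number of a shift passes 0.0625 or a number of a turn 10.7, either way. A call with a gripper value outside its range is refused whole. "claw" is the opening, from 0 (shut) to 1 (fully open), set as the call begins (left out, the last holds). The fingers move at their own pace and stop on an object; the grip force is fixed at half the most. Time passes only in rows, so rows that do not move let the fingers close. It gives the time, the measured TCP pose, the force, the opening and the grip force at its end, in the units of the state.
- ctrl.read_state(): the state, without advancing time (a new reading comes with each control period).
- ctrl.camera(name): name is "side" or "top" or "wrist"; returns the picture (384x512x3 uint8, red, green, blue); there is no depth.
- ctrl.get_calibration(name): a dict with "camera_matrix" (3x3 intrinsics, pixels), "position" and "attitude" of the camera in the world; the wrist camera has in their place "hand_eye" (4x4, takes a point from camera to tool coordinates, whose origin is the TCP and whose axes are the flange's). Camera axes: x right, y up, looking along -z (the intrinsics and any distortion apply to the point x, -y, -z); pixel columns grow to the right and rows downward; lengths in m; the calibration is good to about 2 mm. A picture is of the moment at which its call begins: read the wrist's pose just before it. get_calibration takes no time and is no camera call.
- ctrl.finish_job(): hands the job in; it is judged then, once.
Trained networks look in the newest picture that a camera, given by its name, has taken for a name from the list of things; names that differ only in an ending like _2 or _b are one class to them, and where a whole thing is asked for, a point or a joint stands for the part that bears it (a point fixed in the world has none). Each returns a list of dicts, best first, with "score" (0 to 1); they miss things now and then, are a little off and sometimes report something else, mostly with a low value. They report only what shows in the picture. A call takes as long as a camera call. They do not tell look-alikes from the thing itself.
- ctrl.recognise(camera, label): "point" ([row, column] in pixels, amid what is visible of it).
The state is a dict: "time": time; "qpos": joint angles; "joint_vel": joint speeds; "joint_efforts": joint torques, N m; "position": TCP position; "eef_rot": TCP orientation; "ft_force": force on the tool from outside, world axes, zero at the start; "ft_torque": the same for the moment, N m; "width": finger opening in m; "finger_force": force on a finger pad.
Only numpy, scipy, OpenCV 4.12 (cv2) and the standard library are available. Lean on these libraries where they do the work, as an engineer would, in place of code of your own. Each camera call takes 0.05 s, during which the arm holds its last target. There are 200 camera calls.

## Working session

There is one attempt and no reset: what is moved stays moved. The work goes in short steps, Python scripts to look and compute and a tool call to move; the robot and the scene stay as the last step left them, time stands still between calls to the robot, and variables do not carry over. Pictures are saved under pics/ and viewed, at most 10 in all, crops included, and the job is handed in when it is done.

Besides the shell and the picture viewer there is one more tool, called after "Call:" as name(argument=value, ...), one argument or row to a line, values as JSON. servo_tool: Moves the arm, as the interface text tells. Its arguments: {"type":"object","properties":{"moves":{"type":"array"},"claw":{"type":"number"}},"required":["moves"]}

```bash
ls; mkdir -p pics; cat > h.py <<'E'
from station import ctrl
import numpy as np, cv2
from scipy.spatial.transform import Rotation as R
def cam(name,st=None):
    c=ctrl.get_calibration(name); K=np.array(c["camera_matrix"])
    if "hand_eye" in c:
        st=st or ctrl.read_state()
        T=np.eye(4); T[:3,:3]=R.from_rotvec(st["eef_rot"]).as_matrix(); T[:3,3]=st["position"]
        T=T@np.array(c["hand_eye"]); return K,T[:3,:3],T[:3,3],c
    a=np.array(c["attitude"],float)
    A=a if a.shape==(3,3) else R.from_rotvec(a).as_matrix() if a.size==3 else R.from_quat(a).as_matrix()
    return K,A,np.array(c["position"]),c
def ray(C,rc):
    K,A,p,c=C; d=np.linalg.inv(K)@[rc[1],rc[0],1]; return A@np.array([d[0],-d[1],-d[2]])
def onz(C,rc,z):
    d=ray(C,rc); p=C[2]; return p+d*(z-p[2])/d[2]
def proj(C,P):
    K,A,p,c=C; q=A.T@(np.array(P)-p); v=K@np.array([q[0],-q[1],-q[2]]); return (v[:2]/v[2])[::-1]
def tri(Cs,rcs):
    M=np.zeros((3,3));b=np.zeros(3)
    for C,rc in zip(Cs,rcs):
        d=ray(C,rc);d/=np.linalg.norm(d);Q=np.eye(3)-np.outer(d,d);M+=Q;b+=Q@C[2]
    return np.linalg.solve(M,b)
E
python3 - <<'E'
from h import *
for n in("top","side","wrist"):
    print(n,ctrl.get_calibration(n))
ims={n:ctrl.camera(n) for n in("top","side")}
for n in ims: cv2.imwrite(f"pics/{n}0.png",ims[n][:,:,::-1])
H={"carrier_mid":.005,"stand_edge":.145,"stand_lip":.159,"stand_ramp":.06,"stand_outlet":.045,"stage_seat":.036,"stage_pin_x":.051,"stage_pin_y1":.051,"jar_mid":.047,"tape_mid":.012,"block_mid":.015,"tweezers_mid":.003}
for n in ims:
    C=cam(n)
    for l,z in H.items():
        print(n,l,[(round(d["score"],2),np.round(d["point"]).tolist(),np.round(onz(C,d["point"],z)[:2],3).tolist()) for d in ctrl.recognise(n,l)[:4]])
E
```

```text
pics
top {'camera_matrix': array([[493.17065877,   0.        , 255.08021131],
       [  0.        , 493.17065877, 187.08024976],
       [  0.        ,   0.        ,   1.        ]]), 'position': array([-0.36919779, -0.31786814,  1.81715219]), 'attitude': array([ 0.51622449, -0.32029725, -1.04539688])}
side {'camera_matrix': array([[350.40734406,   0.        , 256.66670129],
       [  0.        , 350.40734406, 190.96849925],
       [  0.        ,   0.        ,   1.        ]]), 'position': array([ 0.55818473, -0.78383808,  0.61926684]), 'attitude': array([ 1.10604181, -0.04943573, -0.03064172])}
wrist {'camera_matrix': array([[308.2956796 ,   0.        , 257.87629408],
       [  0.        , 308.2956796 , 195.33657093],
       [  0.        ,   0.        ,   1.        ]]), 'hand_eye': array([[ 1.16026709e-03,  9.67347725e-01,  2.53450255e-01,
         7.11639330e-02],
       [ 9.99999177e-01, -1.26133246e-03,  2.36263145e-04,
        -9.79088346e-04],
       [ 5.48233650e-04,  2.53449772e-01, -9.67348392e-01,
        -1.71924810e-01],
       [ 0.00000000e+00,  0.00000000e+00,  0.00000000e
[... 974 characters left out ...]
250.0], [0.59, -0.027])]
side stand_ramp [(0.55, [219.0, 252.0], [0.605, 0.138]), (0.17, [191.0, 214.0], [0.476, 0.331])]
side stand_outlet [(0.57, [220.0, 251.0], [0.602, 0.158]), (0.23, [325.0, 159.0], [0.397, -0.253])]
side stage_seat [(0.71, [190.0, 214.0], [0.472, 0.388]), (0.19, [218.0, 252.0], [0.606, 0.187])]
side stage_pin_x [(0.81, [191.0, 215.0], [0.477, 0.347])]
side stage_pin_y1 [(0.68, [190.0, 214.0], [0.475, 0.356])]
side jar_mid [(0.58, [216.0, 182.0], [0.384, 0.182])]
side tape_mid [(0.64, [171.0, 224.0], [0.502, 0.619]), (0.16, [220.0, 251.0], [0.603, 0.216])]
side block_mid [(0.45, [219.0, 299.0], [0.763, 0.211])]
side tweezers_mid [(0.59, [322.0, 160.0], [0.385, -0.206])]
```

```bash
python3 - <<'E'
import cv2
a=cv2.imread("pics/top0.png")[130:330,150:417]; cv2.imwrite("pics/t1.png",cv2.resize(a,(800,600),interpolation=cv2.INTER_CUBIC))
a=cv2.imread("pics/side0.png")[140:380,90:410]; cv2.imwrite("pics/s1.png",cv2.resize(a,(800,600),interpolation=cv2.INTER_CUBIC))
E
```

```text
(no output)
```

View pics/t1.png

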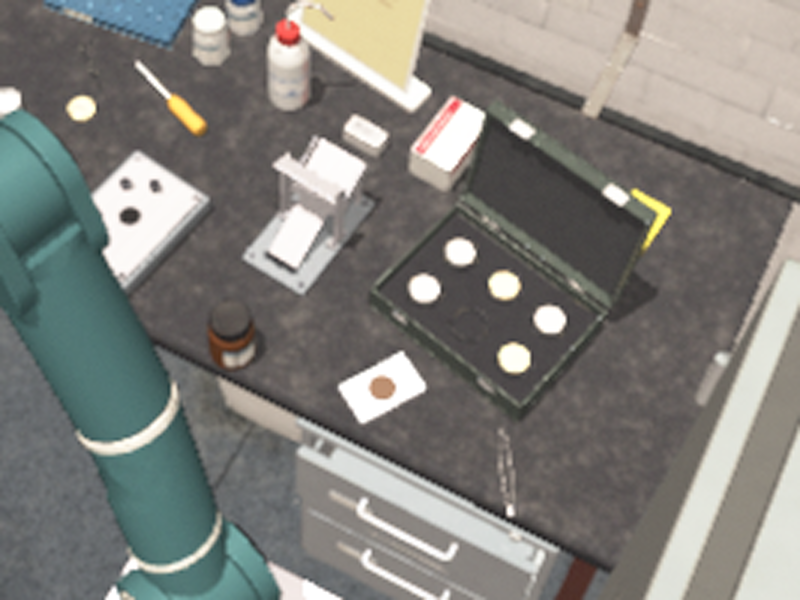

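View pics/s1.png

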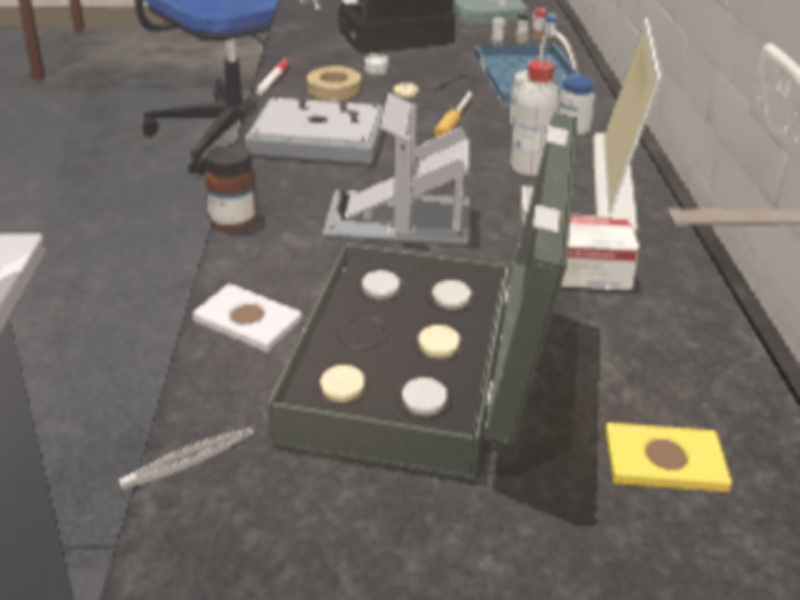

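```bash
cat >> h.py <<'E'
def go(P,yaw_axis=None):
    """tool-frame shift to world TCP P; yaw_axis: world angle (deg) wanted for tool x"""
    s=ctrl.read_state(); M=R.from_rotvec(s["eef_rot"]).as_matrix(); p=np.array(s["position"])
    d=M.T@(np.array(P)-p); a=np.degrees(np.arctan2(M[1,0],M[0,0]))
    print("shift",np.round(d*1000,1),"tool x at",round(a,1),"z",M[:,2].round(3), "turn", None if yaw_axis is None else round(-((yaw_axis-a+180)%360-180),1))
E
python3 - <<'E'
from h import *
s=ctrl.read_state(); print(s)
go([.42,.30,.33])
C=cam("top"); Cs=cam("side")
f=lambda x,y:(130+y/3,150+x*267/800)
g=lambda x,y:(140+y*.4,90+x*.4)
print("carrier c",[onz(C,f(*q),.01)[:2].round(3) for q in((338,385),(405,352),(427,385),(360,421))])
print("carrier side",[onz(Cs,g(*q),.01)[:2].round(3) for q in((195,312),(237,287),(300,318),(265,347))])
print("base top",[onz(C,f(*q),.004)[:2].round(3) for q in((244,253),(302,289),(375,205))])
print("base side",[onz(Cs,g(*q),.004)[:2].round(3) for q in((322,235),(470,242),(470,197),(337,190))])
print("stage side",[onz(Cs,g(*q),.036)[:2].round(3) for q in((248,140),(375,147),(382,107),(275,98))])
print("lid",tri([C,Cs],[f(490,105),g(563,118)]),tri([C,Cs],[f(650,215),g(500,430)]))
print("case near",[onz(Cs,g(*q),.05)[:2].round(3) for q in((345,250),(510,265),(280,410),(475,440))])
E
```

```text
{'time': 1.3, 'qpos': array([-1.2660021 ,  0.46750865, -0.01157466,  1.60271091,  0.00594907,
        1.07139662, -0.05629003]), 'joint_vel': array([ 1.35460554e-03,  3.76797226e-04, -1.95361189e-03, -2.31149898e-04,
       -3.41734132e-04,  2.41687109e-03, -4.49816712e-05]), 'joint_efforts': array([ 1.86671587e-04, -5.20415282e+01, -1.21699210e-02, -2.44061941e+01,
       -5.66567690e-02,  1.14132804e-02,  2.20342537e-05]), 'position': array([0.22157866, 0.61106812, 0.21458219]), 'eef_rot': array([5.43730895e-01, 3.09417412e+00, 1.57396113e-05]), 'ft_force': array([-0.68210078, -0.28374815,  0.10903883]), 'ft_torque': array([ 0.00347161, -0.00508036, -0.01095113]), 'finger_force': 0.0, 'width': 0.09195139737434073}
shift [-292.6 -224.8 -115.4] tool x at 160.1 z [ 0.  0. -1.] turn None
carrier c [array([0.395, 0.037]), array([ 0.482, -0.02 ]), array([ 0.452, -0.068]), array([ 0.363, -0.012])]
carrier side [array([ 0.371, -0.014]), array([0.41 , 0.029]), array([ 0.485, -0.026]), array([ 0.452, -0.072])]
base top [array([0.515, 0.25 ]), array([0.503, 0.15 ]), array([0.674, 0.123])]
base side [array([0.5  , 0.143]), array([0.685, 0.125]), array([0.696, 0.233]), array([0.516, 0.253])]
stage side [array([0.386, 0.34 ]), array([0.568, 0.318]), array([0.58 , 0.451]), array([0.411, 0.484])]
lid [0.75392417 0.00359004 0.23470918] [ 0.70182534 -0.26185963  0.13276746]
case near [array([0.532, 0.043]), array([0.715, 0.011]), array([ 0.481, -0.202]), array([ 0.649, -0.241])]
```

Call:
servo_tool(
  moves=[
    [-0.043, -0.025, -0.018, 0],
    [-0.043, -0.025, -0.018, 0],
    [-0.043, -0.025, -0.018, 0],
    [-0.043, -0.025, -0.016, 0],
    [-0.043, -0.025, -0.015, 0],
    [-0.043, -0.025, -0.015, 0],
    [-0.043, -0.025, -0.015, 0],
    [-0.043, -0.025, 0, 0],
    [0, 0, 0, -6.5],
    [0, 0, 0, -6.5],
    [0, 0, 0, 0],
  ],
)

```text
time: 2.68
position: [0.4769, 0.3056, 0.3297]
eef_rot: [0.192, 3.136, 0.0]
ft_force: [-0.3, -0.0, -0.3]
width: 0.0919
finger_force: 0.0
```

```bash
python3 - <<'E'
from h import *
s=ctrl.read_state(); C=cam("wrist",s); im=ctrl.camera("wrist"); print(s["time"],s["position"],s["joint_vel"].round(3))
np.save("w1.npy",np.r_[s["position"],s["eef_rot"]])
cv2.imwrite("pics/w1o.png",im[:,:,::-1]); cv2.imwrite("pics/w1.png",cv2.resize(im,(800,600),interpolation=cv2.INTER_CUBIC)[:,:,::-1])
H={"stand_edge":.145,"stand_lip":.159,"stand_ramp":.06,"stand_outlet":.045,"stage_seat":.036,"stage_pin_x":.051,"stage_pin_y1":.051,"carrier_mid":.005}
for l,z in H.items():
    print(l,[(round(d["score"],2),np.round(d["point"]).tolist(),np.round(onz(C,d["point"],z)[:2],3).tolist()) for d in ctrl.recognise("wrist",l)[:4]])
E
```

```text
2.675 [0.47685123 0.30564633 0.32967628] [-0.009  0.001  0.006  0.001 -0.001  0.001 -0.039]
stand_edge [(0.82, [237.0, 198.0], [0.542, 0.222]), (0.19, [151.0, 327.0], [0.456, 0.387])]
stand_lip [(0.61, [242.0, 197.0], [0.543, 0.224])]
stand_ramp [(0.59, [238.0, 199.0], [0.577, 0.201])]
stand_outlet [(0.61, [239.0, 199.0], [0.584, 0.197])]
stage_seat [(0.95, [152.0, 329.0], [0.472, 0.413])]
stage_pin_x [(0.84, [151.0, 329.0], [0.47, 0.41]), (0.41, [240.0, 198.0], [0.584, 0.197])]
stage_pin_y1 [(0.89, [152.0, 330.0], [0.47, 0.411]), (0.37, [336.0, 218.0], [0.761, 0.201])]
carrier_mid [(0.7, [151.0, 52.0], [0.422, -0.021]), (0.5, [237.0, 200.0], [0.597, 0.19])]
```

View pics/w1.png

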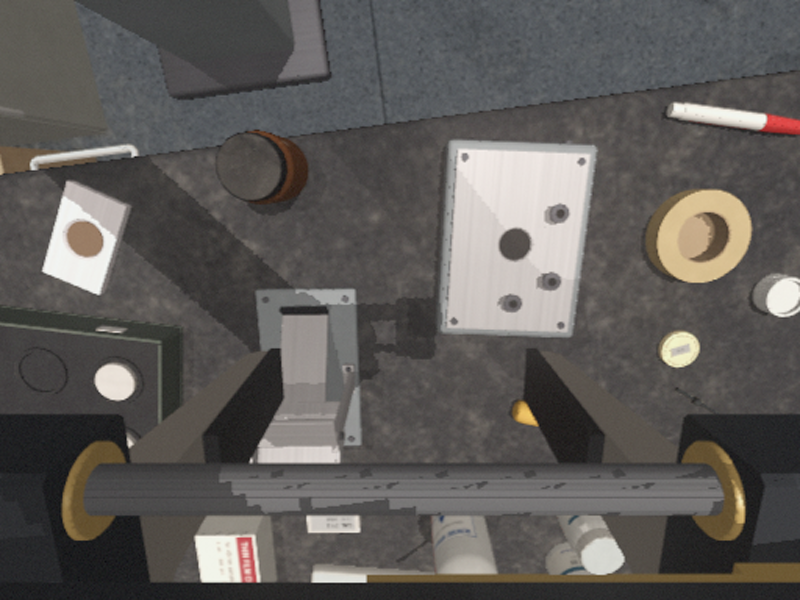

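```bash
python3 - <<'E'
from h import *
w=np.load("w1.npy"); C=cam("wrist",{"position":w[:3],"eef_rot":w[3:]})
f=lambda x,y:(y*.64,x*.64)
def P(n,pts,z): print(n,[onz(C,f(*q),z)[:2].round(4).tolist() for q in pts])
P("seat",[(515,244)],.036);P("pins y2,y1,x",[(560,213),(551,281),(512,303)],.051)
P("stage corners",[(450,141),(596,147),(573,336),(441,331)],.036)
P("base",[(257,290),(355,290),(361,445)],.004)
P("lip top",[(278,403),(343,403)],.159)
P("edge",[(268,446),(338,446)],.145)
P("outlet end",[(283,312),(328,312)],.03)
P("carrier",[(68,182),(131,206),(101,294),(43,271)],.01)
a=cv2.imread("pics/w1o.png")[170:310,150:250]; cv2.imwrite("pics/w1c.png",cv2.resize(a,(430,600),interpolation=cv2.INTER_CUBIC))
E
```

```text
seat [[0.4793, 0.4135]]
pins y2,y1,x [[0.4534, 0.4532], [0.5164, 0.4421], [0.5336, 0.4038]]
stage corners [[0.3776, 0.3602], [0.3991, 0.493], [0.5799, 0.4661], [0.5584, 0.3335]]
base [[0.5, 0.1461], [0.5126, 0.2491], [0.6951, 0.2292]]
lip top [[0.5611, 0.1966], [0.5672, 0.2467]]
edge [[0.6048, 0.1764], [0.6118, 0.234]]
outlet end [[0.5208, 0.1765], [0.5263, 0.2219]]
carrier [[0.3686, -0.0158], [0.3988, 0.0399], [0.4833, -0.0152], [0.4522, -0.068]]
```

View pics/w1c.png

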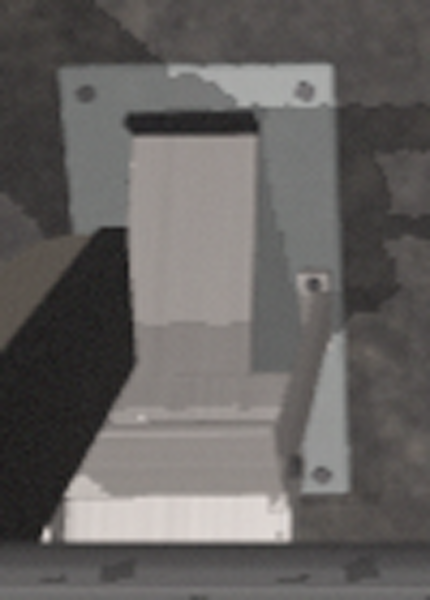

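Call:
servo_tool(
  moves=[
    [-0.043, -0.018, 0, 0],
    [-0.043, -0.018, 0, 0],
    [-0.043, -0.018, 0, 0],
    [0, 0, 0, 0],
    [0, 0, 0, 0],
  ],
)

```text
time: 3.75
position: [0.5977, 0.2372, 0.3292]
eef_rot: [-0.189, -3.135, -0.0]
ft_force: [-0.3, 1.5, 0.1]
width: 0.0922
finger_force: 0.0
```

```bash
python3 - <<'E'
from h import *
s=ctrl.read_state(); im=ctrl.camera("wrist"); print(s["time"],s["position"],s["joint_vel"].round(3))
np.save("w2.npy",np.r_[s["position"],s["eef_rot"]])
cv2.imwrite("pics/w2o.png",im[:,:,::-1]); cv2.imwrite("pics/w2.png",cv2.resize(im[60:300,100:420],(800,600),interpolation=cv2.INTER_CUBIC)[:,:,::-1])
E
```

```text
3.75 [0.59772859 0.23723089 0.32921589] [-0.018 -0.014 -0.015  0.008  0.001 -0.001  0.001]
```

View pics/w2.png

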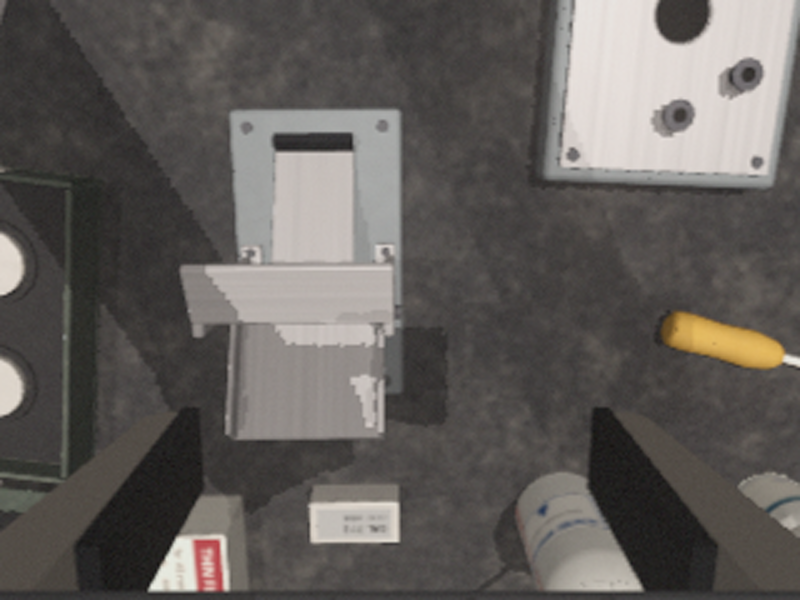

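```bash
python3 - <<'E'
from h import *
w=np.load("w2.npy"); C=cam("wrist",{"position":w[:3],"eef_rot":w[3:]})
f=lambda x,y:(60+y*.4,100+x*.4)
def P(n,pts,z):
    q=np.array([onz(C,f(*q),z)[:2] for q in pts]);d=q[-1]-q[0]; print(n,q.round(4).tolist(),"mid",q.mean(0).round(4),"len",np.linalg.norm(d).round(4),"ang",np.degrees(np.arctan2(d[1],d[0])).round(1)-90)
P("lip top",[(181,266),(392,264)],.159)
P("edge",[(190,326),(392,324)],.145)
P("ramp end",[(230,440),(384,437)],.103)
P("base",[(231,111),(401,110)],.004);P("base r",[(401,110),(402,392)],.004)
P("outlet",[(273,151),(354,151)],.03)
P("pin",[(748,74),(680,114)],.051);P("seat",[(684,14)],.036)
P("jar?",[(246,127),(382,126)],.004)
y=np.radians(-6.6);X=np.array([np.cos(y),np.sin(y)])
e=onz(C,f(286.5,265),.159)[:2]; print("edge from lip",e+.029*X)
go([.42,-.018,.15],147)
E
```

```text
lip top [[0.5709, 0.1431], [0.5812, 0.237]] mid [0.576 0.19 ] len 0.0945 ang -6.299999999999997
edge [[0.6015, 0.1377], [0.612, 0.2332]] mid [0.6067 0.1855] len 0.0961 ang -6.299999999999997
ramp end [[0.6768, 0.135], [0.6852, 0.2198]] mid [0.681  0.1774] len 0.0852 ang -5.599999999999994
base [[0.4991, 0.146], [0.5111, 0.2505]] mid [0.5051 0.1982] len 0.1052 ang -6.5
base r [[0.5111, 0.2505], [0.6936, 0.2297]] mid [0.6023 0.2401] len 0.1837 ang -96.5
outlet [[0.5261, 0.172], [0.5318, 0.2198]] mid [0.5289 0.1959] len 0.0481 ang -6.799999999999997
pin [[0.5165, 0.4431], [0.5334, 0.4052]] mid [0.5249 0.4241] len 0.0416 ang -156.0
seat [[0.4797, 0.4142]] mid [0.4797 0.4142] len 0.0 ang -90.0
jar? [[0.5097, 0.1536], [0.5192, 0.2377]] mid [0.5144 0.1956] len 0.0846 ang -6.400000000000006
edge from lip [0.60484611 0.18670755]
shift [ 145.5 -275.2  179.4] tool x at 173.2 z [-0.001  0.001 -1.   ] turn 26.2
```

Call:
servo_tool(
  moves=[
    [0.0235, -0.0451, 0, 0],
    [0.0235, -0.0451, 0, 0],
    [0.0235, -0.0451, 0, 0],
    [0.0235, -0.0451, 0, 0],
    [0.0235, -0.0451, 0, 0],
    [0.0235, -0.0451, 0, 0],
    [0, 0, 0.04, 9],
    [0, 0, 0.05, 9],
    [0, 0, 0.05, 7.7],
    [0, 0, 0, 0],
    [0, 0, 0, 0],
  ],
)

```text
time: 5.18
position: [0.4267, -0.0143, 0.1913]
eef_rot: [0.877, 3.015, 0.002]
ft_force: [0.1, 0.7, 0.4]
width: 0.0914
finger_force: 0.0
```

```bash
python3 - <<'E'
from h import *
s=ctrl.read_state(); C=cam("wrist",s); im=ctrl.camera("wrist"); print(s["time"],s["position"])
cv2.imwrite("pics/w3.png",im[:,:,::-1])
print([(d["score"],np.round(d["point"]),onz(C,d["point"],.01)) for d in ctrl.recognise("wrist","carrier_mid")])
# segment bright low-saturation plate
hsv=cv2.cvtColor(im,cv2.COLOR_RGB2HSV); m=((hsv[:,:,2]>110)&(hsv[:,:,1]<60)).astype(np.uint8)
m=cv2.morphologyEx(m,cv2.MORPH_CLOSE,np.ones((25,25)))
cs=sorted(cv2.findContours(m,0,2)[0],key=cv2.contourArea)[-4:]
for c in cs:
    b=cv2.boxPoints(cv2.minAreaRect(c)); q=np.array([onz(C,(v,u),.01)[:2] for u,v in b]); e=np.roll(q,-1,0)-q
    print(cv2.contourArea(c),b.round().tolist(),q.mean(0).round(4),np.linalg.norm(e,axis=1).round(4),np.degrees(np.arctan2(e[:,1],e[:,0])).round(1))
go([.4257,-.0148,.003],147.5)
E
```

```text
5.175 [ 0.42673954 -0.01428993  0.19127956]
[(0.61, array([172., 253.]), array([ 0.4185145 , -0.01682803,  0.01      ])), (0.25, array([188., 470.]), array([0.57170531, 0.18889477, 0.01      ]))]
717.0 [[211.0, 353.0], [243.0, 353.0], [243.0, 383.0], [211.0, 383.0]] [ 0.6319 -0.196 ] [0.0438 0.0506 0.0452 0.0507] [  57.6  -33.1 -122.4  145.4]
9670.5 [[156.0, 264.0], [441.0, 207.0], [465.0, 331.0], [181.0, 387.0]] [ 0.6007 -0.0484] [0.3544 0.1829 0.3982 0.1932] [  69.8  -13.4 -108.7  153.2]
11636.0 [[409.0, 115.0], [511.0, 115.0], [511.0, 264.0], [409.0, 264.0]] [0.5719 0.1762] [0.1132 0.1856 0.1286 0.183 ] [  57.6  -20.5 -122.4  154.8]
32516.5 [[-0.0, 0.0], [413.0, 0.0], [413.0, 255.0], [0.0, 255.0]] [ 0.3598 -0.0414] [0.419  0.2845 0.5154 0.2881] [  57.7  -25.  -122.4  135.6]
shift [  1.7  -1.6 188.7] tool x at 147.5 z [ 0.004  0.001 -1.   ] turn -0.0
```

View pics/w3.png

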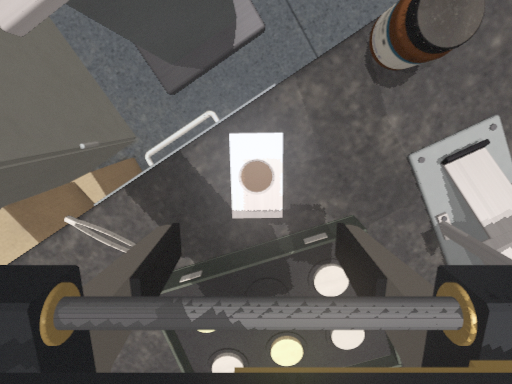

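```bash
python3 - <<'E'
from h import *
C=cam("wrist")
q=np.array([onz(C,p,.01)[:2] for p in((133,229),(132,283),(210,282),(211,232))]); print(q.round(4).tolist(),q.mean(0)); e=np.roll(q,-1,0)-q; print(np.linalg.norm(e,axis=1),np.degrees(np.arctan2(e[:,1],e[:,0])))
p=onz(C,(176,257),.009); print(p); go([p[0],p[1],.0025],147.5); go([*q.mean(0),.0025])
E
```

```text
[[0.3671, -0.0154], [0.3987, 0.0364], [0.4767, -0.0123], [0.4455, -0.0636]] [ 0.42202052 -0.01371673]
[0.06076317 0.09193333 0.06009157 0.09206179] [  58.59546005  -31.9896007  -121.27785354  148.42929527]
[ 0.42570683 -0.01538886  0.009     ]
shift [  1.4  -2.1 189.2] tool x at 147.5 z [ 0.004  0.001 -1.   ] turn -0.0
shift [  5.4  -2.7 189.1] tool x at 147.5 z [ 0.004  0.001 -1.   ] turn None
```

Call:
servo_tool(
  moves=[
    [0.0014, -0.0015, 0.05, -0.5],
    [0, 0, 0.05, 0],
    [0, 0, 0.045, 0],
    [0, 0, 0.025, 0],
    [0, 0, 0.011, 0],
    [0, 0, 0.003, 0],
    [0, 0, 0, 0],
    [0, 0, 0, 0],
  ],
)

```text
time: 6.28
position: [0.4246, -0.0154, 0.0065]
eef_rot: [0.869, 3.017, 0.001]
ft_force: [0.1, -0.1, 0.4]
width: 0.0915
finger_force: 0.0
```

Call:
servo_tool(
  moves=[
    [0, 0, 0.0035, 0],
    [0, 0, 0, 0],
  ],
)

```text
time: 6.52
position: [0.4237, -0.0155, 0.0021]
eef_rot: [0.869, 3.019, 0.0]
ft_force: [-0.4, 0.5, -0.4]
width: 0.092
finger_force: 0.0
```

Call:
servo_tool(
  claw=0,
  moves=[
    [0, 0, 0, 0],
    [0, 0, 0, 0],
    [0, 0, 0, 0],
    [0, 0, 0, 0],
    [0, 0, 0, 0],
    [0, 0, 0, 0],
  ],
)

```text
time: 7.28
position: [0.4238, -0.0155, 0.0021]
eef_rot: [0.869, 3.019, 0.0]
ft_force: [0.4, 0.5, -0.2]
width: 0.0592
finger_force: 30.0
```

Call:
servo_tool(
  moves=[
    [0, 0, -0.02, 0],
    [0, 0, -0.04, 0],
    [0, 0, -0.05, 0],
    [0, 0, -0.05, 0],
    [0, 0, -0.05, 0],
    [0, 0, -0.02, -8],
    [0, 0, 0, -9],
    [0, 0, 0, -9],
    [0, 0, 0, 0],
    [0, 0, 0, 0],
  ],
)

```text
time: 8.52
position: [0.4234, -0.0156, 0.2318]
eef_rot: [-0.172, -3.136, 0.0]
ft_force: [0.1, -0.4, -2.5]
width: 0.0595
finger_force: 30.0
```

```bash
python3 - <<'E'
from h import *
print(ctrl.read_state()["position"]); go([.6124,.1854,.185],173.5)
E
```

```text
[ 0.42338083 -0.01558923  0.2318054 ]
shift [-165.9  220.5   46.7] tool x at 173.7 z [-0.001 -0.    -1.   ] turn 0.2
```

Call:
servo_tool(
  moves=[
    [-0.033, 0.044, 0, 0],
    [-0.033, 0.044, 0, 0],
    [-0.033, 0.044, 0, 0],
    [-0.033, 0.044, 0, 0],
    [-0.034, 0.0445, 0, 0],
    [0, 0, 0.02, 0.2],
    [0, 0, 0.025, 0],
    [0, 0, 0, 0],
    [0, 0, 0, 0],
  ],
)

```text
time: 9.65
position: [0.6128, 0.186, 0.1878]
eef_rot: [0.175, 3.136, 0.0]
ft_force: [-0.2, -0.6, -1.3]
width: 0.0593
finger_force: 30.0
```

```bash
python3 - <<'E'
from h import *
s=ctrl.read_state();print(s["position"],s["time"]); go([.6124,.1854,.163],173.5)
im=ctrl.camera("side"); im2=ctrl.camera("wrist")
a=cv2.resize(im[150:260,190:310],(480,440),interpolation=cv2.INTER_CUBIC); b=cv2.resize(im2[100:300,170:345],(320,366)); b=cv2.copyMakeBorder(b,0,440-366,0,0,cv2.BORDER_CONSTANT)
cv2.imwrite("pics/a4.png",np.hstack([a,b])[:,:,::-1])
C=cam("side")
for n,P in dict(edgeL=(.6055+.048*.113,.1862+.048*.9935,.145),edgeR=(.6055-.048*.113,.1862-.048*.9935,.145)).items(): r=proj(C,P); print(n,(r[1]-190)*4,(r[0]-150)*4)
E
```

```text
[0.61275599 0.18598076 0.18775077] 9.65
shift [ 0.3 -0.6 24.8] tool x at 173.6 z [ 0.001  0.    -1.   ] turn 0.1
edgeL 255.04893505801 124.13012352033024
edgeR 245.82464482280204 178.54742069643248
```

View pics/a4.png

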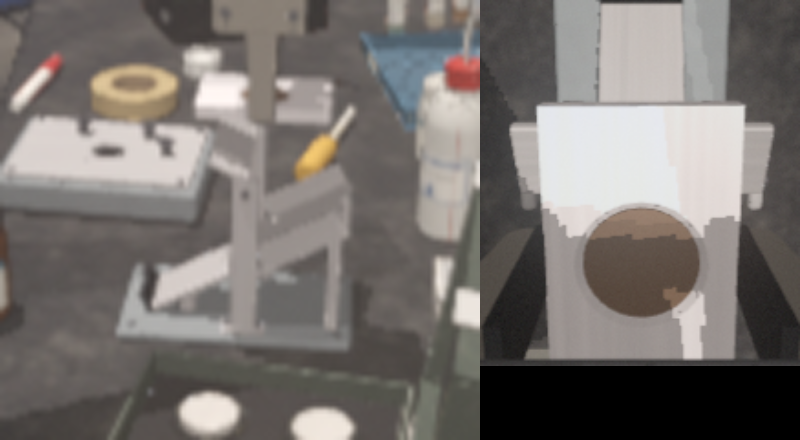

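Call:
servo_tool(
  moves=[
    [-0.001, 0, 0.012, 0],
    [0, 0, 0.008, 0],
    [0, 0, 0.003, 0],
    [0, 0, 0, 0],
    [0, 0, 0, 0],
    [0, 0, 0, 0],
  ],
)

```text
time: 10.5
position: [0.6135, 0.1859, 0.1644]
eef_rot: [0.173, 3.136, 0.0]
ft_force: [-0.1, 0.5, -1.3]
width: 0.0603
finger_force: 30.0
```

```bash
python3 - <<'E'
from h import *
s=ctrl.read_state();print(s["position"],s["time"],s["ft_force"])
C=cam("wrist",s); im=ctrl.camera("wrist"); d=ctrl.recognise("wrist","carrier_mid")[0]; 
hsv=cv2.cvtColor(im,cv2.COLOR_RGB2HSV); m=((hsv[:,:,1]>70)&(hsv[:,:,0]<20)).astype(np.uint8); m[:150]=0;m[295:]=0;m[:,:190]=0;m[:,330:]=0
c=max(cv2.findContours(m,0,2)[0],key=cv2.contourArea); (x,y),r=cv2.minEnclosingCircle(c); print(d["point"],x,y,r,onz(C,(y,x),s["position"][2]+.007),onz(C,d["point"],s["position"][2]+.007))
E
```

```text
[0.6135072  0.18594992 0.1644163 ] 10.5 [-0.10188801  0.45293457 -1.27133589]
[223.0, 254.2] 258.0 252.0 29.017335891723633 [0.61919735 0.18443217 0.1714163 ] [0.60122992 0.18423807 0.1714163 ]
```

Call:
servo_tool(
  moves=[
    [0.003, 0, 0.001, 0],
    [0, 0, 0, 0],
    [0, 0, 0, 0],
  ],
)

```text
time: 10.98
position: [0.6103, 0.1863, 0.1632]
eef_rot: [0.173, 3.137, 0.0]
ft_force: [0.3, 0.2, -1.6]
width: 0.0595
finger_force: 30.0
```

Call:
servo_tool(
  claw=1,
  moves=[
    [0, 0, 0, 0],
    [0, 0, 0, 0],
    [0, 0, 0, 0],
    [0, 0, 0, 0],
    [0, 0, 0, 0],
    [0, 0, 0, 0],
    [0, 0, 0, 0],
    [0, 0, 0, 0],
    [0, 0, 0, 0],
    [0, 0, 0, 0],
    [0, 0, 0, 0],
    [0, 0, 0, 0],
  ],
)

```text
time: 12.48
position: [0.6103, 0.1862, 0.1631]
eef_rot: [0.174, 3.137, 0.0]
ft_force: [0.6, 0.3, -0.4]
width: 0.0914
finger_force: 0.0
```

```bash
python3 - <<'E'
from h import *
s=ctrl.read_state();print(s["position"],s["time"])
im=ctrl.camera("side"); im2=ctrl.camera("wrist")
a=cv2.resize(im[150:260,190:310],(480,440),interpolation=cv2.INTER_CUBIC); b=cv2.resize(im2[100:300,170:345],(320,366)); b=cv2.copyMakeBorder(b,0,440-366,0,0,cv2.BORDER_CONSTANT)
cv2.imwrite("pics/a5.png",np.hstack([a,b])[:,:,::-1])
E
```

```text
[0.61034447 0.18623903 0.16309994] 12.475
```

View pics/a5.png

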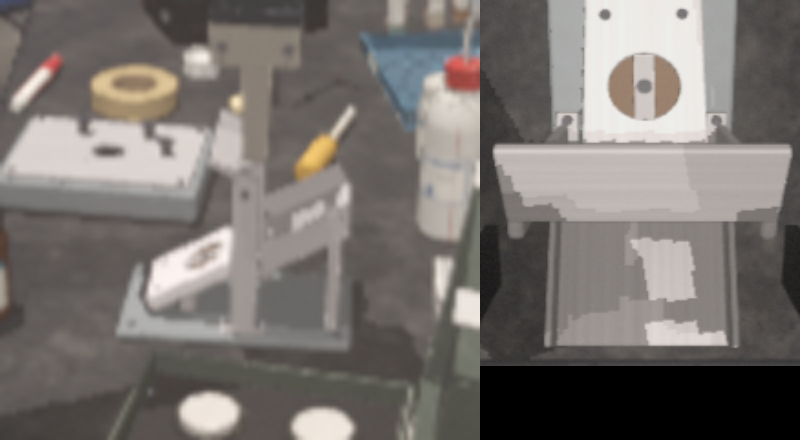

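```bash
python3 - <<'E'
from h import *
C=cam("wrist"); y=np.radians(-6.5);X=np.array([np.cos(y),np.sin(y)]);Y=np.array([-X[1],X[0]]);E=np.array([.6062,.1861])
f=lambda x,y:(100+y*200/366,170+(x-480)*175/320)
for p,z in (((645,87),.0495),((605,14),.0295),((682,14),.0295),((494,147),.159),((791,148),.159),((496,211),.145)):
    q=onz(C,f(*p),z)[:2]; print(q.round(4),"stand",((q-E)@X).round(4),((q-E)@Y).round(4))
for u in (-.036,-.071): print(u,E+u*X)
q=E-.072*X+0*Y; go([*q,.19],173.5); go([*q,.019])
E
```

```text
[0.5686 0.192 ] stand -0.038 0.0016
[0.5308 0.1752] stand -0.0736 -0.0193
[0.5352 0.2151] stand -0.0738 0.0208
[0.571  0.1426] stand -0.0301 -0.0472
[0.5816 0.2366] stand -0.0301 0.0474
[0.5964 0.1352] stand -0.0039 -0.0517
-0.036 [0.57043141 0.19017532]
-0.071 [0.5356564  0.19413743]
shift [ 76.1  -0.4 -26.9] tool x at 173.7 z [ 0.  0. -1.] turn 0.2
shift [ 76.1  -0.4 144.1] tool x at 173.7 z [ 0.  0. -1.] turn None
```

Call:
servo_tool(
  moves=[
    [0, 0, -0.027, 0.2],
    [0, 0, 0, 0],
    [0.03, 0, 0, 0],
    [0.047, 0.001, 0, 0],
    [0, 0, 0, 0],
    [0, 0, 0, 0],
  ],
)

```text
time: 13.32
position: [0.5346, 0.1959, 0.1901]
eef_rot: [0.179, 3.136, 0.0]
ft_force: [1.5, -0.1, 0.5]
width: 0.0919
finger_force: 0.0
```

```bash
cat >> h.py <<'E'
y_=np.radians(-6.5);SX=np.array([np.cos(y_),np.sin(y_)]);SY=np.array([-SX[1],SX[0]]);SE=np.array([.6062,.1861])
E
python3 - <<'E'
from h import *
q=SE-.0725*SX+.001*SY; print(ctrl.read_state()["position"]); go([*q,.019],173.5)
E
```

```text
[0.53461507 0.1959426  0.19008817]
shift [  0.4  -0.7 171.1] tool x at 173.5 z [ 0.001  0.    -1.   ] turn -0.0
```

Call:
servo_tool(
  moves=[
    [0.0005, -0.0007, 0.04, 0],
    [0, 0, 0.04, 0],
    [0, 0, 0.04, 0],
    [0, 0, 0.03, 0],
    [0, 0, 0.015, 0],
    [0, 0, 0.005, 0],
    [0, 0, 0, 0],
    [0, 0, 0, 0],
  ],
)

```text
time: 14.32
position: [0.5343, 0.1957, 0.0212]
eef_rot: [0.179, 3.135, 0.002]
ft_force: [1.0, 0.0, 0.3]
width: 0.0921
finger_force: 0.0
```

```bash
python3 - <<'E'
from h import *
s=ctrl.read_state();q=SE-.0725*SX+.001*SY; print(s["position"],s["time"],s["ft_force"]); go([*q,.019],173.5)
E
```

```text
[0.53430016 0.19566211 0.02120698] 14.325 [0.98119152 0.04169191 0.28384809]
shift [-0.  -0.4  2.2] tool x at 173.5 z [ 0.002  0.001 -1.   ] turn -0.0
```

Call:
servo_tool(
  moves=[
    [0, -0.0003, 0.003, 0],
    [0, 0, 0, 0],
  ],
)

```text
time: 14.58
position: [0.5334, 0.1951, 0.0174]
eef_rot: [0.179, 3.136, 0.0]
ft_force: [-0.0, -0.3, -0.0]
width: 0.0918
finger_force: 0.0
```

Call:
servo_tool(
  claw=0,
  moves=[
    [0, 0, 0, 0],
    [0, 0, 0, 0],
    [0, 0, 0, 0],
    [0, 0, 0, 0],
    [0, 0, 0, 0],
    [0, 0, 0, 0],
  ],
)

```text
time: 15.32
position: [0.5333, 0.1951, 0.0171]
eef_rot: [0.179, 3.136, 0.0]
ft_force: [0.5, 0.5, -1.0]
width: 0.0596
finger_force: 30.0
```

Call:
servo_tool(
  moves=[
    [0.001, 0, -0.006, 0],
    [0.001, 0, -0.015, 0],
    [0, 0, -0.02, 0],
    [0, 0, -0.015, 0],
    [0, 0, -0.006, 0],
    [0, 0, -0.006, 0],
    [0, 0, -0.006, 0],
    [0, 0, -0.006, 0],
    [0, 0, -0.006, 0],
    [0, 0, 0, 0],
  ],
)

```text
time: 16.58
position: [0.5316, 0.1952, 0.1034]
eef_rot: [0.179, 3.136, 0.0]
ft_force: [0.7, -0.3, -3.2]
width: 0.0599
finger_force: 30.0
```

Call:
servo_tool(
  moves=[
    [0, 0, -0.005, 0],
    [0, 0, -0.005, 0],
    [0, 0, -0.005, 0],
    [0, 0, -0.005, 0],
    [0, 0, -0.004, 0],
    [0, 0, 0, 0],
  ],
)

```text
time: 17.32
position: [0.5315, 0.1954, 0.1275]
eef_rot: [0.179, 3.136, 0.001]
ft_force: [-0.0, -0.1, -3.3]
width: 0.0596
finger_force: 30.0
```

```bash
python3 - <<'E'
from h import *
s=ctrl.read_state();print(s["position"],s["time"],s["ft_force"],s["ft_torque"])
im=ctrl.camera("side"); im2=ctrl.camera("wrist")
a=cv2.resize(im[150:260,190:310],(480,440),interpolation=cv2.INTER_CUBIC); b=cv2.resize(im2[100:300,170:345],(320,366)); b=cv2.copyMakeBorder(b,0,440-366,0,0,cv2.BORDER_CONSTANT)
cv2.imwrite("pics/a6.png",np.hstack([a,b])[:,:,::-1])
E
```

```text
[0.53154399 0.19535481 0.12747992] 17.325 [-0.03435312 -0.0866037  -3.34933973] [0.09653643 0.24779039 0.03827708]
```

View pics/a6.png

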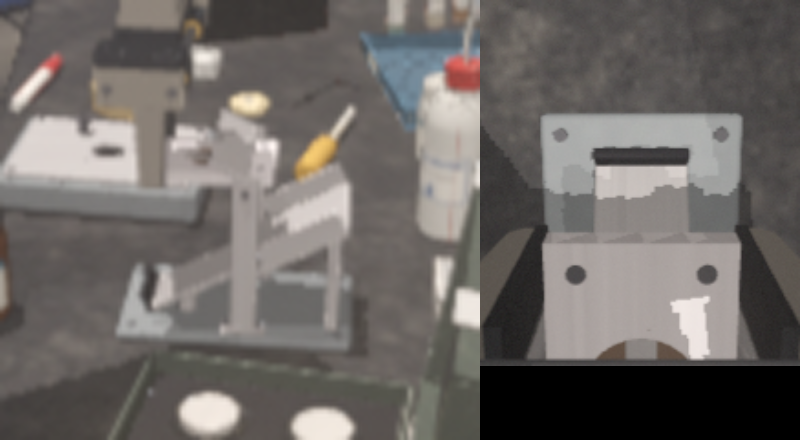

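Call:
servo_tool(
  moves=[
    [0, 0, -0.003, 0],
    [0, 0, -0.002, 0],
    [0, 0, 0, 0],
    [0, 0, 0.004, 0],
    [0.02, 0, 0.004, 0],
    [0.05, 0, 0, 0],
    [0.04, 0, 0, 0],
    [0, 0, 0, 0],
    [0, 0, 0, 0],
  ],
)

```text
time: 18.55
position: [0.4235, 0.2081, 0.1247]
eef_rot: [0.179, 3.134, 0.002]
ft_force: [0.7, 0.1, -1.3]
width: 0.0594
finger_force: 30.0
```

```bash
python3 - <<'E'
from h import *
s=ctrl.read_state();print(s["position"],s["time"],s["ft_force"],s["ft_torque"])
C=cam("wrist",s); im=ctrl.camera("wrist"); S=ctrl.camera("side"); cv2.imwrite("pics/s7.png",S[:,:,::-1]); cv2.imwrite("pics/w7.png",im[:,:,::-1])
g=im.mean(2)[120:300,170:345]; 
# end edges of carrier: column profile
print(np.round(im.mean(2)[210:295,250:266].mean(1)).astype(int).tolist())
m=(im.mean(2)<95).astype(np.uint8); n,l,st,ce=cv2.connectedComponentsWithStats(m[:, 190:325])
for i in range(1,n):
    if 20<st[i,4]<400: print(st[i].tolist(),(ce[i]+[190,0]).round(1))
E
```

```text
[0.42348073 0.2081177  0.12466206] 18.55 [ 0.73242011  0.07699996 -1.30217221] [ 0.08256453  0.03591046 -0.02541662]
[54, 54, 56, 56, 55, 57, 56, 55, 55, 56, 56, 57, 59, 60, 59, 58, 88, 154, 153, 149, 145, 140, 136, 141, 167, 167, 167, 167, 167, 167, 167, 167, 167, 167, 167, 167, 167, 167, 167, 167, 168, 167, 168, 168, 168, 168, 168, 168, 168, 168, 168, 168, 168, 168, 168, 168, 168, 168, 168, 168, 168, 168, 168, 168, 168, 169, 168, 168, 168, 168, 168, 168, 168, 166, 154, 138, 137, 137, 137, 137, 137, 137, 137, 137, 137]
[54, 0, 16, 10, 85] [252.3   3.9]
[118, 0, 17, 25, 162] [318.6   9.4]
[92, 6, 11, 7, 32] [286.9   9.4]
[111, 9, 17, 17, 78] [308.2  17.1]
[65, 11, 10, 10, 59] [259.3  15. ]
[58, 26, 12, 14, 57] [252.3  32. ]
[85, 26, 7, 6, 22] [278.9  28.6]
[113, 27, 6, 9, 21] [305.5  30.4]
[73, 28, 6, 7, 22] [265.2  30.6]
[117, 32, 7, 6, 22] [310.   35.3]
[56, 41, 16, 11, 59] [255.  45.]
[91, 42, 7, 9, 32] [284.3  46.5]
[59, 49, 10, 9, 34] [254.1  53. ]
[106, 50, 9, 8, 37] [299.5  53.2]
[121, 50, 8, 8, 24] [315.2  52.8]
[66, 55, 14, 15, 58] [262.2  61.6]
[124, 59, 8, 8, 24] [317.   62.8]
[42, 61, 12, 18, 69] [236.9  69.8]
[53, 63, 12, 8, 38] [248.   66.7]
[0, 67, 19, 32, 135] [197.1  83.3]
[22, 70, 19, 12, 81] [221.1  76. ]
[11, 72, 10, 12, 45] [206.1  77.5]
[56, 73, 9, 6, 24] [250.7  75.5]
[112, 75, 11, 12, 55] [307.   79.9]
[39, 82, 12, 10, 53] [235.7  87.6]
[61, 83, 10, 9, 37] [255.5  86.8]
[120, 84, 12, 9, 39] [315.9  87.9]
[73, 87, 9, 8, 32] [267.   91.1]
[103, 87, 9, 7, 32] [297.9  89.4]
[42, 93, 13, 15, 59] [236.9  99.8]
[92, 95, 10, 8, 31] [286.9  98.3]
[20, 97, 7, 8, 31] [213.3 100.3]
[59, 97, 13, 9, 47] [254.4 100.5]
[27, 245, 11, 10, 74] [221.9 249.9]
[99, 246, 10, 9, 74] [293.7 249.9]
[117, 340, 18, 28, 346] [316.8 351.2]
```

Call:
servo_tool(
  moves=[
    [0.003, 0.02, -0.01, 0],
    [0.005, 0.045, -0.005, 0],
    [0.005, 0.045, 0, 0],
    [0.005, 0.045, 0, 0],
    [0.004, 0.035, 0, 0],
    [0.002, 0.012, 0, 1],
    [0, 0, 0.015, 0.9],
    [0, 0, 0, 0],
    [0, 0, 0, 0],
  ],
)

```text
time: 19.77
position: [0.4217, 0.4096, 0.1238]
eef_rot: [-0.234, -3.133, 0.002]
ft_force: [0.3, -0.5, -2.1]
width: 0.0599
finger_force: 30.0
```

```bash
python3 - <<'E'
from h import *
s=ctrl.read_state();print(s["position"],s["time"],s["ft_force"]); go([.4223,.4118,.06],171.6)
im=ctrl.camera("wrist"); ctrl_=ctrl.camera("side"); np.save("w8.npy",np.r_[s["position"],s["eef_rot"]]); cv2.imwrite("pics/w8.png",im[:,:,::-1]); cv2.imwrite("pics/s8.png",ctrl_[:,:,::-1])
E
```

```text
[0.4216766  0.40961731 0.12383854] 19.775 [ 0.25761587 -0.5088861  -2.08062945]
shift [-0.3  2.3 63.8] tool x at 171.5 z [-0.    -0.001 -1.   ] turn -0.1
```

Call:
servo_tool(
  moves=[
    [0, 0.002, 0.03, 0],
    [0, 0, 0.025, 0],
    [0, 0, 0.015, 0],
    [0, 0, 0.006, 0],
    [0, 0, 0.002, 0],
    [0, 0, 0, 0],
    [0, 0, 0, 0],
  ],
)

```text
time: 20.75
position: [0.4218, 0.4135, 0.0468]
eef_rot: [0.231, 3.132, 0.002]
ft_force: [-0.6, 0.1, -1.5]
width: 0.0598
finger_force: 30.0
```

Call:
servo_tool(
  moves=[
    [0, -0.0017, 0.002, 0],
    [0, 0, 0.002, 0],
    [0, 0, 0.001, 0],
    [0, 0, 0, 0],
    [0, 0, 0, 0],
  ],
)

```text
time: 21.38
position: [0.4213, 0.4115, 0.0411]
eef_rot: [0.231, 3.133, 0.0]
ft_force: [0.1, -0.3, -0.6]
width: 0.0594
finger_force: 30.0
```

Call:
servo_tool(
  moves=[
    [0, 0, 0.001, 0],
    [0, 0, 0, 0],
    [0, 0, 0.001, 0],
    [0, 0, 0, 0],
  ],
)

```text
time: 21.88
position: [0.4212, 0.4114, 0.039]
eef_rot: [-0.231, -3.133, 0.0]
ft_force: [-0.1, -0.2, -1.9]
width: 0.0596
finger_force: 30.0
```

Call:
servo_tool(
  moves=[
    [0, 0, 0.001, 0],
    [0, 0, 0, 0],
    [0, 0, 0.001, 0],
    [0, 0, 0, 0],
  ],
)

```text
time: 22.38
position: [0.4212, 0.4116, 0.0371]
eef_rot: [0.231, 3.133, 0.0]
ft_force: [-0.1, -1.2, -2.5]
width: 0.0598
finger_force: 30.0
```

Call:
servo_tool(
  moves=[
    [0, 0, 0.0005, 0],
    [0, 0, 0, 0],
  ],
)

```text
time: 22.62
position: [0.4213, 0.4115, 0.0366]
eef_rot: [0.231, 3.133, 0.0]
ft_force: [-0.3, -0.2, -0.2]
width: 0.0594
finger_force: 30.0
```

Call:
servo_tool(
  claw=0.85,
  moves=[
    [0, 0, 0, 0],
    [0, 0, 0, 0],
    [0, 0, 0, 0],
    [0, 0, 0, 0],
    [0, 0, -0.01, 0],
    [0, 0, -0.04, 0],
    [0, 0, -0.05, 0],
    [0, 0, -0.03, 0],
    [0, 0, 0, 0],
    [0, 0, 0, 0],
  ],
)

```text
time: 23.88
position: [0.4208, 0.4111, 0.1662]
eef_rot: [-0.231, -3.133, 0.001]
ft_force: [-0.6, -0.9, -1.2]
width: 0.0782
finger_force: 0.0
```

```bash
python3 - <<'E'
from h import *
s=ctrl.read_state();print(s["position"],s["time"],s["ft_force"])
im=ctrl.camera("wrist"); np.save("w9.npy",np.r_[s["position"],s["eef_rot"]]); cv2.imwrite("pics/w9.png",im[:,:,::-1])
cv2.imwrite("pics/w9v.png",cv2.resize(im,(800,600),interpolation=cv2.INTER_CUBIC)[:,:,::-1])
E
```

```text
[0.42080296 0.41114558 0.16624523] 23.875 [-0.56075032 -0.8638777  -1.15988656]
```

View pics/w9v.png

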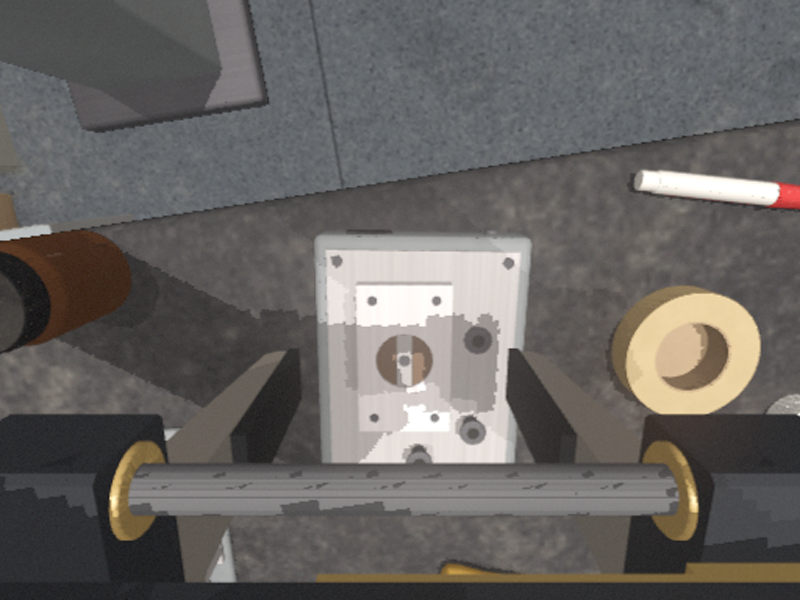

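```bash
python3 - <<'E'
from h import *
w=np.load("w9.npy"); C=cam("wrist",{"position":w[:3],"eef_rot":w[3:]})
f=lambda x,y:(y*.64,x*.64)
P=lambda p,z:onz(C,f(*p),z)[:2]
y2,y1,px=P((478,340),.051),P((472,431),.051),P((418,455),.051)
print("pins",y2,y1,px,"len",np.linalg.norm(y1-y2),"ang",np.degrees(np.arctan2(*(y1-y2)[::-1])))
c=np.array([P(p,.046) for p in((357,283),(452,284),(447,431),(361,431))]);print(c.round(4).tolist(),c.mean(0), P((404,360),.045))
for a,b in((0,3),(1,2)): d=c[b]-c[a];print(np.linalg.norm(d),np.degrees(np.arctan2(d[1],d[0])))
st=[P(p,.036) for p in((325,250),(523,250))]; print("stage edge",st,np.degrees(np.arctan2(*(st[1]-st[0])[::-1]))-90)
a=np.radians(-8.4);U=np.array([np.cos(a),np.sin(a)]);V=np.array([-U[1],U[0]])
seat=np.mean([y2+.032*U-.035*V,y1-.032*U-.035*V,px-.055*U],0);print("seat",seat, "carrier rel",[((q-seat)@U,(q-seat)@V) for q in(c.mean(0),P((404,360),.045))])
E
```

```text
pins [0.45357888 0.45288128] [0.51608858 0.4422113 ] [0.5286054  0.40442289] len 0.0634138157516608 ang -9.686641108963018
[[0.4075, 0.3832], [0.4167, 0.4414], [0.5165, 0.4259], [0.5082, 0.3687]] [0.46221115 0.40481391] [0.46237548 0.40463338]
0.10172089985517882 -8.224731105687724
0.10107081065332227 -8.79041166920127
stage edge [array([0.38559995, 0.36560742]), array([0.40370343, 0.48893002])] -8.351244565775005
seat [0.47787902 0.41276699] carrier rel [(np.float64(-0.01433798347125769), np.float64(-0.010156569987262594)), (np.float64(-0.014149043248535225), np.float64(-0.010311156663827507))]
```

```bash
cat >> h.py <<'E'
a_=np.radians(-8.5);GU=np.array([np.cos(a_),np.sin(a_)]);GV=np.array([-GU[1],GU[0]]);SEAT=np.array([.4786,.4130])
def stg(u,v,z):
    s=ctrl.read_state();d=np.array(s["position"][:2])-SEAT;print(s["time"],"now stage mm",(d@GU*1e3).round(1),(d@GV*1e3).round(1),"z",s["position"][2].round(4),"F",(s["ft_force"][:2]@np.c_[GU,GV]).round(1))
    go([*(SEAT+u*GU+v*GV),z],171.5)
E
python3 -c "
from h import *
stg(-.014,-.068,.039)"
```

```text
23.925 now stage mm -57.1 -10.6 z 0.1656 F [ 0.8 -0.8]
shift [-43.1 -57.2 126.7] tool x at 171.6 z [-0.001 -0.001 -1.   ] turn 0.1
```

Call:
servo_tool(
  claw=0,
  moves=[
    [-0.022, -0.029, 0, 0],
    [-0.021, -0.028, 0, 0],
    [0, 0, 0, 0],
    [0, 0, 0.04, 0],
    [0, 0, 0.05, 0],
    [0, 0, 0.025, 0],
    [0, 0, 0.008, 0],
    [0, 0, 0, 0],
    [0, 0, 0, 0],
    [0, 0, 0, 0],
  ],
)

```text
time: 25.18
position: [0.456, 0.3494, 0.0447]
eef_rot: [0.231, 3.132, 0.002]
ft_force: [-0.6, -0.5, 0.2]
width: 0.0006
finger_force: 0.0
```

```bash
python3 -c "
from h import *
stg(-.014,-.048,.039)"
```

```text
25.175 now stage mm -13.0 -66.2 z 0.0447 F [-0.5 -0.6]
shift [ 1.  18.2  5.8] tool x at 171.6 z [ 0.001  0.001 -1.   ] turn 0.1
```

Now down 5 mm and push gently in +y.

Call:
servo_tool(
  moves=[
    [0.001, 0, 0.005, 0],
    [0, 0, 0, 0],
    [0, 0.003, 0, 0],
    [0, 0.003, 0, 0],
    [0, 0.003, 0, 0],
    [0, 0.003, 0, 0],
    [0, 0, 0, 0],
    [0, 0, 0, 0],
  ],
)

```text
time: 26.18
position: [0.4562, 0.3607, 0.0386]
eef_rot: [-0.231, -3.133, 0.0]
ft_force: [-0.3, 0.1, 0.4]
width: 0.0007
finger_force: 0.0
```

```bash
python3 -c "
from h import *
stg(-.014,-.048,.039)"
```

```text
26.175 now stage mm -14.4 -55.0 z 0.0386 F [-0.3  0. ]
shift [-0.5  7.  -0.4] tool x at 171.6 z [-0. -0. -1.] turn 0.1
```

Call:
servo_tool(
  moves=[
    [0, 0.002, 0, 0],
    [0, 0.002, 0, 0],
    [0, 0.001, 0, 0],
    [0, 0.001, 0, 0],
    [0, 0.001, 0, 0],
    [0, 0, 0, 0],
  ],
)

```text
time: 26.92
position: [0.4572, 0.3679, 0.0386]
eef_rot: [0.231, 3.133, 0.0]
ft_force: [0.6, -1.4, 0.6]
width: -0.0001
finger_force: 0.3
```

```bash
cat > m.py <<'E'
from h import *
# measure carrier in stage frame from the side camera if visible
s=ctrl.read_state(); stg(-.014,-.048,.039)
im=ctrl.camera("wrist"); np.save("wm.npy",np.r_[s["position"],s["eef_rot"]]); cv2.imwrite("pics/wm.png",im[:,:,::-1])
C=cam("wrist",s)
def screws():
    g=im.mean(2); out=[]
    for su in(-42,42):
        for sv in(-21,21): out.append((su,sv))
    return out
hsv=cv2.cvtColor(im,cv2.COLOR_RGB2HSV); m=((hsv[:,:,1]>60)&(hsv[:,:,0]<20)).astype(np.uint8)
n,l,st,ce=cv2.connectedComponentsWithStats(m)
for i in range(1,n):
    q=onz(C,ce[i][::-1],.045)[:2]-SEAT
    if st[i,4]>60 and np.linalg.norm(q)<.06: print(st[i].tolist(),"pellet part stage mm",(q@GU*1e3).round(1),(q@GV*1e3).round(1))
E
python3 m.py
```

```text
26.925 now stage mm -14.5 -47.8 z 0.0386 F [ 0.8 -1.3]
shift [-0.5 -0.2 -0.4] tool x at 171.6 z [ 0.  0. -1.] turn 0.1
[303, 215, 23, 50, 845] pellet part stage mm -15.3 -15.8
[342, 214, 23, 51, 836] pellet part stage mm -15.8 5.5
[269, 282, 8, 64, 305] pellet part stage mm 33.6 -39.1
```

Call:
servo_tool(
  moves=[
    [0, 0.001, 0, 0],
    [0, 0.001, 0, 0],
    [0, 0.001, 0, 0],
    [0, 0.001, 0, 0],
    [0, 0, 0, 0],
  ],
)

```text
time: 27.6
position: [0.4578, 0.3719, 0.0386]
eef_rot: [0.231, 3.133, 0.0]
ft_force: [-0.1, 0.4, 0.2]
width: 0.0004
finger_force: 0.2
```

```bash
python3 m.py
```

```text
27.6 now stage mm -14.5 -43.7 z 0.0386 F [-0.1  0.3]
shift [-0.5 -4.3 -0.4] tool x at 171.6 z [ 0.  0. -1.] turn 0.1
[303, 215, 23, 50, 845] pellet part stage mm -15.3 -11.7
[342, 215, 23, 50, 839] pellet part stage mm -15.8 9.6
[270, 282, 7, 64, 317] pellet part stage mm 33.1 -35.0
```

Call:
servo_tool(
  moves=[
    [0, 0.001, 0, 0],
    [0, 0.0005, 0, 0],
    [0, 0.0005, 0, 0],
    [0, 0, 0, 0],
  ],
)

```text
time: 28.15
position: [0.458, 0.3731, 0.0386]
eef_rot: [-0.231, -3.133, 0.001]
ft_force: [-1.6, -3.0, 1.9]
width: -0.0001
finger_force: 1.6
```

Call:
servo_tool(
  moves=[
    [0, 0.0006, 0, 0],
    [0, 0.0006, 0, 0],
    [0, 0, 0, 0],
  ],
)

```text
time: 28.52
position: [0.4578, 0.3736, 0.0385]
eef_rot: [-0.231, -3.132, 0.003]
ft_force: [-3.0, -5.3, 3.7]
width: 0.0004
finger_force: 3.1
```

```bash
python3 m.py
```

```text
28.525 now stage mm -14.7 -42.0 z 0.0385 F [-2.2 -5.7]
shift [-0.7 -6.  -0.5] tool x at 171.5 z [-0.001 -0.002 -1.   ] turn 0.0
[302, 215, 24, 50, 839] pellet part stage mm -15.5 -10.2
[341, 215, 23, 50, 824] pellet part stage mm -15.8 11.1
[240, 282, 7, 20, 91] pellet part stage mm 16.8 -51.7
[270, 282, 7, 64, 317] pellet part stage mm 32.8 -33.3
```

Call:
servo_tool(
  moves=[
    [0, -0.006, 0, 0],
    [0, -0.006, -0.02, 0],
    [0, 0, -0.04, 0],
    [0.03, 0.02, 0, 0],
    [0.045, 0.034, 0, 0],
    [0, 0, 0, 0],
    [0, 0, 0, 0],
  ],
)

```text
time: 29.45
position: [0.3908, 0.4277, 0.0997]
eef_rot: [0.23, 3.132, 0.002]
ft_force: [0.7, -0.3, 0.3]
width: 0.0005
finger_force: 0.0
```

```bash
python3 -c "
from h import *
stg(-.09,0,.039)"
```

```text
29.45 now stage mm -89.0 1.6 z 0.0997 F [ 0.8 -0.2]
shift [ 1.  -1.7 60.7] tool x at 171.6 z [ 0.001  0.001 -1.   ] turn 0.1
```

Call:
servo_tool(
  moves=[
    [0.001, -0.001, 0.03, 0],
    [0, 0, 0.023, 0],
    [0, 0, 0.007, 0],
    [0, 0, 0, 0],
    [-0.005, 0, 0, 0],
    [-0.003, 0, 0, 0],
    [-0.003, 0, 0, 0],
    [-0.002, 0, 0, 0],
    [0, 0, 0, 0],
  ],
)

```text
time: 30.58
position: [0.4021, 0.4246, 0.0386]
eef_rot: [0.231, 3.133, 0.0]
ft_force: [-0.3, 0.2, 0.1]
width: 0.0003
finger_force: 0.0
```

```bash
python3 m.py
```

```text
30.575 now stage mm -77.4 0.2 z 0.0386 F [-0.3  0.1]
shift [-63.3 -48.3  -0.4] tool x at 171.6 z [ 0.  0. -1.] turn 0.1
[270, 282, 7, 39, 88] pellet part stage mm -42.0 8.8
[246, 330, 5, 27, 105] pellet part stage mm -8.2 -6.6
```

Call:
servo_tool(
  moves=[
    [-0.002, 0, 0, 0],
    [-0.002, 0, 0, 0],
    [-0.002, 0, 0, 0],
    [-0.002, 0, 0, 0],
    [-0.002, 0, 0, 0],
    [-0.002, 0, 0, 0],
    [-0.002, 0, 0, 0],
    [-0.001, 0, 0, 0],
    [0, 0, 0, 0],
  ],
)

```text
time: 31.75
position: [0.4171, 0.4224, 0.0386]
eef_rot: [0.231, 3.133, 0.0]
ft_force: [0.1, 0.4, -1.0]
width: 0.0007
finger_force: 0.1
```

```bash
python3 m.py
```

```text
31.75 now stage mm -62.2 0.2 z 0.0386 F [0.1 0.4]
shift [-48.2 -48.2  -0.4] tool x at 171.6 z [ 0.  0. -1.] turn 0.1
[270, 282, 7, 38, 117] pellet part stage mm -27.2 8.7
[247, 330, 4, 25, 92] pellet part stage mm 6.2 -6.5
```

Call:
servo_tool(
  moves=[
    [-0.001, 0, 0, 0],
    [-0.001, 0, 0, 0],
    [-0.0007, 0, 0, 0],
    [-0.0007, 0, 0, 0],
    [0, 0, 0, 0],
  ],
)

```text
time: 32.42
position: [0.4203, 0.422, 0.0386]
eef_rot: [0.231, 3.133, 0.0]
ft_force: [-1.4, -0.7, 0.1]
width: 0.0003
finger_force: 0.5
```

Call:
servo_tool(
  moves=[
    [-0.001, 0, 0, 0],
    [-0.0007, 0, 0, 0],
    [0, 0, 0, 0],
  ],
)

```text
time: 32.8
position: [0.4206, 0.422, 0.0386]
eef_rot: [-0.23, -3.131, 0.001]
ft_force: [-4.9, 0.7, 3.4]
width: 0.0008
finger_force: 2.5
```

Call:
servo_tool(
  moves=[
    [0.006, 0, 0, 0],
    [0.006, 0, -0.02, 0],
    [0, 0, -0.05, 0],
    [-0.035, -0.028, 0, 0],
    [-0.035, -0.028, 0, 0],
    [0, 0, 0, 0],
    [0, 0, 0, 0],
  ],
)

```text
time: 33.67
position: [0.4709, 0.3585, 0.1095]
eef_rot: [0.231, 3.132, 0.002]
ft_force: [0.5, 1.0, -0.9]
width: 0.0006
finger_force: 0.0
```

```bash
python3 -c "
from h import *
stg(.0,-.055,.039)"
```

```text
33.675 now stage mm 0.4 -55.0 z 0.1095 F [0.4 1. ]
shift [ 0.5 -0.1 70.5] tool x at 171.6 z [ 0.001  0.001 -1.   ] turn 0.1
```

Call:
servo_tool(
  moves=[
    [0, 0, 0.035, 0],
    [0, 0, 0.027, 0],
    [0, 0, 0.008, 0],
    [0, 0, 0, 0],
    [0, 0.005, 0, 0],
    [0, 0.003, 0, 0],
    [0, 0.002, 0, 0],
    [0, 0.001, 0, 0],
    [0, 0.001, 0, 0],
    [0, 0, 0, 0],
  ],
)

```text
time: 34.92
position: [0.4728, 0.3697, 0.0386]
eef_rot: [0.231, 3.133, -0.0]
ft_force: [0.1, -0.1, 0.5]
width: 0.0001
finger_force: 0.0
```

```bash
python3 m.py
```

```text
34.925 now stage mm 0.6 -43.7 z 0.0386 F [ 0.1 -0.1]
shift [14.7 -4.3 -0.4] tool x at 171.6 z [-0. -0. -1.] turn 0.1
[305, 217, 24, 48, 810] pellet part stage mm 0.8 -10.5
[344, 217, 23, 48, 814] pellet part stage mm 0.4 11.0
[270, 282, 7, 64, 315] pellet part stage mm 48.1 -35.0
```

Call:
servo_tool(
  moves=[
    [0, 0.001, 0, 0],
    [0, 0.001, 0, 0],
    [0, 0.001, 0, 0],
    [0, 0.0005, 0, 0],
    [0, 0, 0, 0],
  ],
)

```text
time: 35.6
position: [0.473, 0.3713, 0.0385]
eef_rot: [-0.232, -3.132, 0.004]
ft_force: [-2.2, -6.0, 3.5]
width: 0.0001
finger_force: 3.0
```

Call:
servo_tool(
  moves=[
    [0, -0.006, 0, 0],
    [0, -0.006, -0.02, 0],
    [0, 0, -0.05, 0],
    [0.01, 0.02, -0.05, 0],
    [0.03, 0.03, 0, 0],
    [0, 0, 0, 0],
    [0, 0, 0, 0],
  ],
)

```text
time: 36.48
position: [0.4396, 0.4162, 0.1594]
eef_rot: [0.231, 3.132, 0.001]
ft_force: [0.3, 0.1, -0.4]
width: 0.0003
finger_force: 0.0
```

```bash
python3 m.py; python3 - <<'E'
from h import *
w=np.load("wm.npy"); C=cam("wrist",{"position":w[:3],"eef_rot":w[3:]}); im=cv2.imread("pics/wm.png"); g=im.mean(2).astype(np.uint8)
# rectify plane z=.046 to stage frame, 4 px/mm, u +-75 down, v +-60 right
def H(z):
    src=np.float32([[0,0],[480,0],[480,600],[0,600]]); dst=[]
    for x,y in src: r=proj(C,[*(SEAT+(y/4-75)/1e3*GU+(x/4-60)/1e3*GV),z]); dst.append([r[1],r[0]])
    return cv2.getPerspectiveTransform(np.float32(dst),src)
r=cv2.warpPerspective(g,H(.046),(480,600)); 
for c in (cv2.HoughCircles(cv2.GaussianBlur(r,(5,5),1.5),cv2.HOUGH_GRADIENT,1,40,param1=80,param2=12,minRadius=5,maxRadius=13),):
    if c is not None: print("screws",[(round(y/4-75,1),round(x/4-60,1),round(rr/4,1)) for x,y,rr in c[0][:12]])
t=cv2.warpPerspective(g,H(.051),(480,600))
c=cv2.HoughCircles(cv2.GaussianBlur(t,(5,5),1.5),cv2.HOUGH_GRADIENT,1,60,param1=80,param2=14,minRadius=30,maxRadius=42)
if c is not None: print("pins",[(round(y/4-75,1),round(x/4-60,1),round(rr/4,1)) for x,y,rr in c[0][:8]])
cv2.imwrite("pics/rect.png",r)
E
```

```text
36.475 now stage mm -39.0 -2.6 z 0.1594 F [0.2 0.1]
shift [-24.9 -45.5 120.4] tool x at 171.6 z [ 0.001  0.    -1.   ] turn 0.1
screws [(np.float32(-38.6), np.float32(20.6), np.float32(2.8)), (np.float32(-38.9), np.float32(-19.6), np.float32(2.8)), (np.float32(-4.1), np.float32(20.4), np.float32(2.8))]
pins [(np.float32(-30.6), np.float32(35.6), np.float32(9.0))]
```

```bash
python3 -c "
from station import ctrl
print(ctrl.finish_job())"
```

```text
the job is handed in; nothing more can be done
None
```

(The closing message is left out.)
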